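Set the thumbscrew of a tube labelling jig

ROBOT

A 6-joint arm with a two-finger parallel gripper is mounted at the origin on a cart in front of the work surface, level with it; the furniture and walls round the work are solid. World frame = base frame: x ahead of the robot, y to its left, z up, the work surface at z = 0. Lengths are in m, angles in rad, forces in N, time in s.
With the tool pointing down it reaches from about 0.375 to 0.9 m from the base axis. Payload 3.1 kg.
Tool frame: the origin (TCP) lies at the very end of the fingers, on their centre line; the grasp point (between the pads) lies 19 mm behind it; z points along the fingers, x is the direction in which the jaws open and shut, and the axes are right-handed (so a half turn about z gives the same grasp; the last joint's range is limited). The gripper opens to 87 mm and grips with 3 to 60 N. Pads are 19 mm wide; open, the fingers measure 117 mm over their backs; the gripper's body (75 mm by 190 mm) begins 51 mm behind the grasp point.
Start: joints at [1.151, 0.527, 1.433, -0, 1.181, -0.178], TCP at [0.15, 0.607, 0.198] pointing down, gripper open.
Joint ranges: [-3.08, 3.08], [-0.75, 2.2], [0.22, 2.44], [-1.43, 4.57], [0, 2.65], [-2.85, 2.85]. Speed limits (rad/s): [2.79, 2.79, 3.14, 3.14, 3.14, 3.14].

INTERFACE

Orientations are given as a rotation vector (axis times angle).
In Python, from workcell import sense, read_camera, camera_params, finish_job gives the robot as it stands.
- The arm moves only by the shell command python3 -m jog 'ROWS'. ROWS is JSON, a list of rows, each an object with "translation": the shift along the world's x, y, z scaled (see below), a list of three; "angular": the turn, a rotation vector about the world's x, y, z scaled (see below), a list of three; "grip": the opening, from -1 (shut) to 1 (fully open), so that 0 is half open. In form: [{"translation": [tx, ty, tz], "angular": [ax, ay, az], "grip": grip}, ...]. A call has 1 to 20 rows; each row is the pose to reach, as a shift and turn from the pose commanded when the call began; what a row does not reach only later rows make up. The controller multiplies each number of a shift by 50 cm and each number of a turn by 90 degrees. A row lasts 1/12 s, in which the tool goes at most 41.7 mm and 7.16 degrees, less where a joint would pass 70% of its speed; a pose out of reach is approached as far as the arm can. A call with a number of a shift or a turn outside -1 to 1 is refused whole. A call with a gripper value outside its range is refused whole. The fingers move at their own pace and stop on an object; the grip force is fixed at half the most. Time passes only in rows, so rows that repeat a pose let the fingers close. It gives the time, the measured TCP pose, the force and the opening at its end, in the units of the state.
- sense(): the state, without advancing time (a new reading comes with each control period).
- read_camera(name): name is "side" or "top" or "wrist"; returns the picture (480x640x3 uint8, red, green, blue); there is no depth.
- camera_params(name): a dict with "fx", "fy", "cx", "cy" (pixels), "cam_to_world" (4x4, takes a point from camera to world coordinates). Camera axes: x right, y down, z forward; pixel columns grow to the right and rows downward; lengths in m; the calibration is good to about 2 mm. A picture is of the moment at which its call begins: read the wrist's pose just before it. camera_params takes no time and is no camera call; for the wrist camera it gives the pose at the moment of the call.
- finish_job(): hands the job in, once; it reports no verdict.
The state is a dict: "clock": time; "qpos": joint angles; "dq": joint speeds; "joint_torque": joint torques, N m; "tool_pos": TCP position; "eef_rot": TCP orientation; "contact_force": force on the tool from outside, world axes, zero at the start; "ft_torque": the same for the moment, N m; "finger_gap": finger opening in m.
Only numpy, scipy, OpenCV 4.12 (cv2) and the standard library are available. Lean on these libraries where they do the work, as an engineer would, in place of code of your own. Each camera call takes 0.05 s, during which the arm holds its last target. There are 200 camera calls.

TASK

Take the capped sample tube out of the cluttered steel tray and lay it in the cradle of the labelling jig, between the end stop and the plunger; either end may face the plunger, and the other things in the tray stay in the tray. With the tube released, turn the jig's thumbscrew clockwise until it seats at its hard stop with the plunger pressing on the tube, then back it off a quarter turn so that the tube can be rolled for its label. Finish while still holding the thumbscrew there in the gripper, tube lying in the cradle, and leave the things standing round about where they are.

Things in the scene. Friction and masses are not known exactly. Their poses are not given: they have to be found in the camera images.
- tube_mid (a point): centre of the loose capped sample tube (20 g) lying flat in the tray: 88 mm long along its y, barrel 13 mm across, cap 17 mm across on the last 19 mm at -y, z up, underside 8.5 mm below this point; it does not roll. Pinch it across the barrel. It lies in a row with a sleeve and a marker, 70 mm apart; which place is the tube's varies.
- tube: the same tube, origin at the centre of its underside
- tray_floor (a point): centre of the inner floor (4 mm above the table) of the fixed open steel tray, 270 mm along its x, 240 mm along its y, rim 32 mm above the table
- sleeve: flanged open sleeve in the tray, 23 x 86 x 23 mm, not to be taken
- marker_a: marker in the tray's row, 138 mm long, not to be taken
- marker_b: second marker, lying across the -y end of the tray's row, 135 mm long, not to be taken
- pen: pen lying across the +y end of the tray's row, 142 mm long, not to be taken
- jig: fixed aluminium jig, origin under the cradle point, y from screw to end stop. Saddles at y = -28 and +28 mm (12 mm long) carry the tube in a channel 20 mm wide, flaring to about 40 mm at its top 51 mm above the table; 44 mm between them are open for the fingers down to the base plate (top 12 mm above the table). End stop: face at y = +50 mm, top 50 mm above the table.
- cradle (a point): on the jig, the point where the centre of the laid tube belongs: 38.5 mm above the table, 8.5 mm above the cradle's floor; y runs along the cradle from the thumbscrew to the end stop, z up
- plunger: springy plunger, round 16 mm steel face, driven along the cradle by the thumbscrew. Its face (origin) is at cradle y = -48.8 mm + 4 mm per rad of the screw's reading: at the start 93 to 96.5 mm are open between it and the end stop's face for the 88 mm tube, so lay the tube midway between the two faces.
- screw_grip (a point): on the vertical axis of the thumbscrew, where to grip it (73 mm above the table), 105 mm from the cradle's centre at -y. Steel wing: upright bar 40 mm long along this point's x, 10 mm thick along its y, 56 to 86 mm above the table; below it a collar 20 mm across (top 54 mm) and the housing, 50 x 48 mm (top 46 mm). The point turns with the screw.
- thumbscrew (a joint): angle of the thumbscrew in rad, growing clockwise seen from above: 0 fully open, 3.0 the hard stop where it seats (by 2.7 the plunger has slid the tube against the end stop). Starts at 0.65 to 1.35. It stays where it is left (friction 0.04 N m); a quarter turn back from the stop reads 1.43.
- timer: bench timer, 64 x 62 x 22 mm, bystander to the right behind the jig
- key: T-handled rotor key, 56 x 114 x 14 mm, bystander behind the tray
- cup_a: lidded specimen cup, 55 mm wide, 72 mm tall, bystander at the back
- cup_b: lidded specimen cup, 55 mm wide, 72 mm tall, bystander at the back
Not all that is in view belongs to the job. Several things look just like the tube: the one meant starts farthest from the robot's base.

How it is judged:
On the way, in this order (a step that is already met when the one before it is completed fails the run):
1. the tube is lifted out of the tray (height (world z) of tube_mid above 0.06 m), for 0.1 s.
2. the tube lies in the cradle, released (x of tube_mid in the frame of cradle between -0.006 and 0.006 m and y of tube_mid in the frame of cradle between -0.012 and 0.014 m and z of tube_mid in the frame of cradle between -0.004 and 0.005 m and angle between the y axis of tube_mid and the y axis of cradle, either way round below 0.12 rad and contact force between the fingers and tube below 0.1 N), for 0.3 s.
3. the thumbscrew is seated at its stop, with the plunger pressing on the tube lying in the cradle (all of step 2 and value of joint thumbscrew above 2.92 rad and contact force between plunger and tube above 0.5 N), for 0.2 s.
At the end, for the whole second after the job is handed in: After seating (over 2.92 rad, plunger pressing the tube over 0.5 N) the screw is held by the fingers (over 1 N) at rest at 1.43 rad +-0.25, plunger under 0.5 N; the tube lies released in the cradle: within 6 mm across, -12 to +14 mm along, 5 mm in height, 0.12 rad in line (all of step 2 and value of joint thumbscrew between 1.18 and 1.68 rad and contact force between the fingers and thumbscrew above 1 N and contact force between plunger and tube below 0.5 N and velocity of joint thumbscrew between -0.1 and 0.1 rad/s); the arm keeps its last pose, push and grip.
It fails at once if another thing is lifted out of the tray (height (world z) of any of sleeve, marker_a, marker_b, pen above 0.06 m or horizontal distance between any of sleeve, marker_a, marker_b, pen and tray_floor above 0.17 m).
It fails at once if a bystander is displaced by more than 30 mm (distance of any of timer, key, cup_a, cup_b from where it was at the start of the episode above 0.03 m).
It also fails if it takes over 58 s, if anything falls off the work surface, if the arm or the gripper's body presses on something with over 40 N, if the wrist force passes 120 N, or if a joint passes its speed limit or range.

## Working session

There is one attempt and no reset: what is moved stays moved. The work goes in short steps, Python scripts to look and compute and a shell command to move; the robot and the scene stay as the last step left them, time stands still between calls to the robot, and variables do not carry over. Pictures are saved under pics/ and viewed, on a budget of 10 in all, crops included, one or two more only if the job needs it, and the job is handed in when it is done.

```bash
mkdir -p pics
python3 - <<'E'
from workcell import *
import cv2,numpy as np
print(sense())
for n in("top","side"):
    cv2.imwrite(f"pics/{n}0.png",read_camera(n)[...,::-1]);p=camera_params(n);print(n,p["fx"],p["cx"],p["cy"],np.round(p["cam_to_world"],3).tolist())
E
```

```text
{'clock': 0.0, 'qpos': array([ 1.15048178e+00,  5.28460372e-01,  1.43385478e+00,  9.67175255e-06,
        1.18143853e+00, -1.78526825e-01]), 'dq': array([-0.0014706 ,  0.00090232,  0.00059538, -0.00018972,  0.00136204,
       -0.00026857]), 'joint_torque': array([ 9.73414426e-04, -4.40043175e+01, -1.76593816e+01,  6.34613307e-02,
        5.81411412e-02, -1.73778681e-04]), 'tool_pos': array([0.14931394, 0.60610742, 0.19699039]), 'eef_rot': array([ 2.47234669,  1.93669975, -0.00300712]), 'contact_force': array([ 0.3612771 , -0.13329118,  0.05458338]), 'ft_torque': array([-0.0129936 , -0.02131245,  0.02507046]), 'finger_gap': 0.08683007854122127}
top 445.8721012295082 322.35389802121114 241.28025182959195 [[-0.029, -0.99, 0.139, 0.43], [-1.0, 0.028, -0.01, 0.072], [0.006, -0.14, -0.99, 0.929], [0.0, 0.0, 0.0, 1.0]]
side 588.468532688345 317.5144440292884 232.20179535599223 [[-1.0, 0.018, -0.004, 0.566], [0.013, 0.503, -0.864, 1.212], [-0.013, -0.864, -0.503, 0.765], [0.0, 0.0, 0.0, 1.0]]
```

View pics/top0.png

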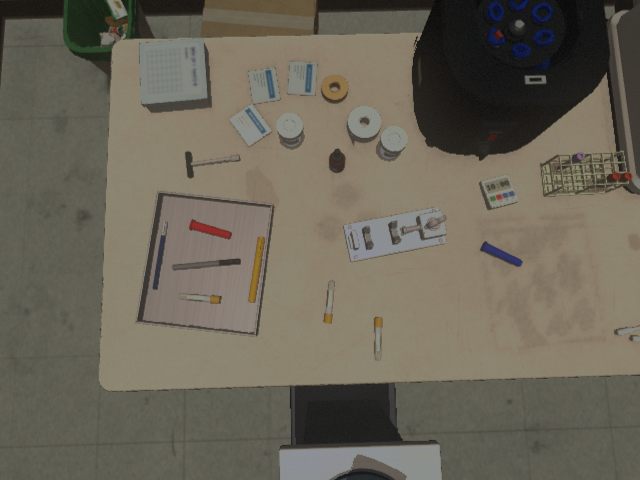

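View pics/side0.png

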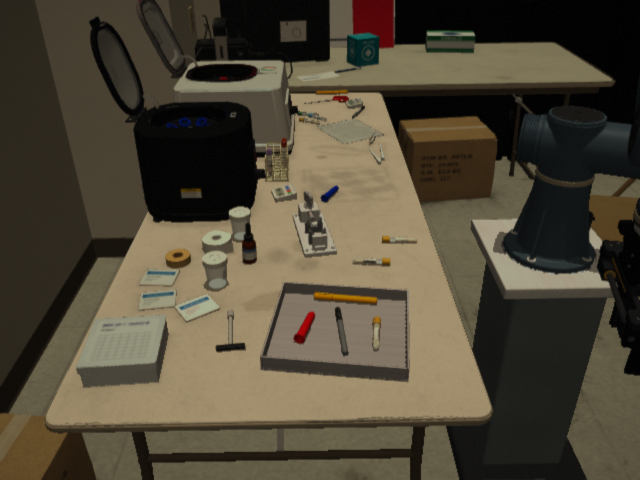

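Top view: three tube look-alikes with orange caps. They are at (201,298) in the tray, (329,301) on the table and (378,338) on the table. The red sleeve is at (210,229), the grey marker at (207,264), the orange marker_b at (257,269) and the blue pen at (160,255). The jig runs from its end stop at (352,240) to its wing at (435,222). I'll cast rays and take a close crop of the candidates.

```bash
cat > h.py <<'E'
import numpy as np,cv2
from workcell import *
def ray(p,u,v,z):
    T=np.array(p["cam_to_world"]);d=T[:3,:3]@[(u-p["cx"])/p["fx"],(v-p["cy"])/p["fy"],1]
    return T[:3,3]+d*(z-T[2,3])/d[2]
def proj(p,P):
    T=np.array(p["cam_to_world"]);c=T[:3,:3].T@(np.array(P)-T[:3,3]);return p["fx"]*c[0]/c[2]+p["cx"],p["fy"]*c[1]/c[2]+p["cy"]
E
python3 - <<'E'
from h import *
p=camera_params("top")
for n,u,v,z in[("trayL",180,297,.012),("trayR",221,299.5,.012),("t2",329,301,.008),("t3",378,338,.008),("stop",352,240,.05),("sad1",368,237,.05),("sad2",395,232,.05),("wing",435,222,.086)]:
    P=ray(p,u,v,z);print(n,P.round(3),np.hypot(*P[:2]).round(3))
im=cv2.imread("pics/top0.png")
a=cv2.resize(im[190:340,135:275],None,fx=4,fy=4,interpolation=2)[:560];b=cv2.resize(im[195:270,335:455],None,fx=4,fy=4,interpolation=2)
a=cv2.resize(a,(400,400));o=np.zeros((400,800,3),np.uint8);o[:,:400]=a;b=cv2.resize(b,(400,250));o[:250,400:]=b
cv2.imwrite("pics/crop.png",o)
E
```

```text
trayL [0.453 0.356 0.012] 0.576
trayR [0.445 0.273 0.012] 0.522
t2 [0.436 0.053 0.008] 0.439
t3 [ 0.359 -0.044  0.008] 0.361
stop [0.555 0.004 0.05 ] 0.555
sad1 [ 0.56  -0.028  0.05 ] 0.56
sad2 [ 0.568 -0.083  0.05 ] 0.574
wing [ 0.58  -0.154  0.086] 0.6
```

View pics/crop.png

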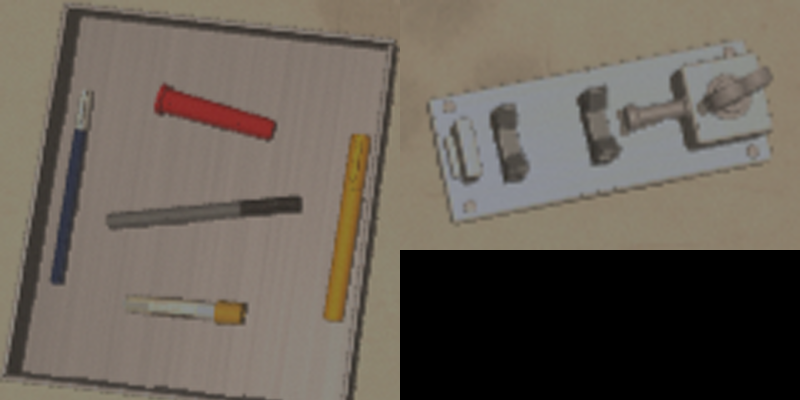

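The crop confirms it: the tray item at (201,298) has a clear barrel and an orange cap facing -y. It is 0.55 m from the base, against 0.44 and 0.36 for the two on the table. I'll go above it and look with the wrist camera.

```bash
python3 -m jog '[{"translation":[0.598,-0.586,0],"angular":[0,0,-0.907],"grip":1},{"translation":[0.598,-0.586,0],"angular":[0,0,-0.907],"grip":1},{"translation":[0.598,-0.586,0],"angular":[0,0,-0.907],"grip":1},{"translation":[0.598,-0.586,0],"angular":[0,0,-0.907],"grip":1},{"translation":[0.598,-0.586,0],"angular":[0,0,-0.907],"grip":1},{"translation":[0.598,-0.586,0],"angular":[0,0,-0.907],"grip":1},{"translation":[0.598,-0.586,0],"angular":[0,0,-0.907],"grip":1},{"translation":[0.598,-0.586,0],"angular":[0,0,-0.907],"grip":1},{"translation":[0.598,-0.586,0],"angular":[0,0,-0.907],"grip":1},{"translation":[0.598,-0.586,0],"angular":[0,0,-0.907],"grip":1},{"translation":[0.598,-0.586,0],"angular":[0,0,-0.907],"grip":1},{"translation":[0.598,-0.586,0],"angular":[0,0,-0.907],"grip":1},{"translation":[0.598,-0.586,0],"angular":[0,0,-0.907],"grip":1},{"translation":[0.598,-0.586,0],"angular":[0,0,-0.907],"grip":1},{"translation":[0.598,-0.586,0],"angular":[0,0,-0.907],"grip":1},{"translation":[0.598,-0.586,0],"angular":[0,0,-0.907],"grip":1}]'
python3 - <<'E'
from h import *
p=camera_params("wrist");im=read_camera("wrist")[...,::-1];cv2.imwrite("pics/w1.png",im)
print(p["fx"],np.round(p["cam_to_world"],3).tolist())
s=sense();print(s["qpos"].round(3),s["eef_rot"])
E
```

```text
clock: 1.43
tool_pos: [0.448, 0.3142, 0.1978]
eef_rot: [3.138, -0.147, -0.001]
contact_force: [0.4, -0.2, -0.2]
finger_gap: 0.0867
337.88731002283185 [[0.996, -0.089, -0.025, 0.455], [-0.093, -0.961, -0.261, 0.386], [-0.0, 0.263, -0.965, 0.385], [0.0, 0.0, 0.0, 1.0]]
[ 0.407  0.423  1.628 -0.     1.09   0.501] [ 3.13805280e+00 -1.47263224e-01 -2.48851938e-04]
```

View pics/w1.png

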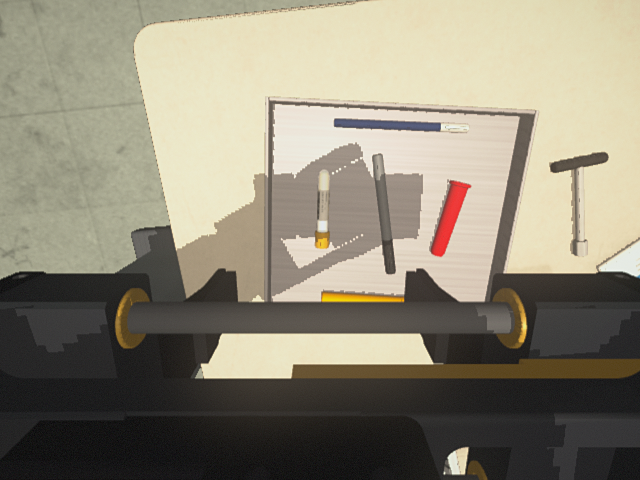

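The wrist view shows the tube from its tip at (324,170) to its cap end at (322,248).

Run:
```python
from h import *
p=camera_params("wrist");im=cv2.imread("pics/w1.png")
for u,v in[(324,170),(322,248)]:print(ray(p,u,v,.0125).round(4))
hsv=cv2.cvtColor(im,cv2.COLOR_BGR2HSV)
m=cv2.inRange(hsv,(12,120,60),(32,255,255));m[:160]=0;m[260:]=0;m[:,:290]=0;m[:,360:]=0
y,x=np.nonzero(m);print("cap",x.min(),x.max(),y.min(),y.max(),ray(p,x.mean(),y.mean(),.0125).round(4))
# barrel columns per row: any pixel departing from local background
for v in(178,185,195,205,215,225,240):print(v,im[v,308:338,0].tolist())
```

```text
[0.4562 0.3594 0.0125]
[0.446  0.2715 0.0125]
cap 315 329 231 248 [0.4466 0.2813 0.0125]
178 [128, 132, 130, 130, 130, 130, 129, 131, 130, 129, 142, 150, 166, 181, 193, 199, 199, 193, 184, 170, 153, 155, 133, 133, 130, 130, 131, 132, 131, 132]
185 [126, 127, 127, 125, 125, 128, 126, 128, 124, 117, 146, 155, 169, 181, 193, 201, 200, 190, 180, 167, 154, 141, 130, 127, 128, 128, 127, 128, 128, 128]
195 [129, 126, 128, 128, 128, 127, 127, 130, 130, 101, 71, 92, 144, 144, 123, 140, 156, 147, 121, 131, 114, 101, 129, 129, 128, 129, 129, 128, 132, 131]
205 [128, 127, 129, 129, 129, 129, 128, 131, 133, 84, 67, 107, 149, 145, 131, 147, 154, 151, 148, 135, 109, 127, 131, 131, 130, 130, 130, 129, 130, 131]
215 [128, 129, 130, 129, 131, 129, 129, 132, 130, 79, 79, 129, 148, 154, 157, 157, 157, 153, 146, 129, 109, 128, 132, 129, 128, 129, 130, 127, 128, 129]
225 [128, 126, 129, 129, 129, 128, 130, 126, 111, 143, 188, 216, 226, 233, 237, 234, 228, 219, 198, 157, 126, 128, 131, 131, 131, 129, 128, 130, 130, 128]
240 [211, 211, 209, 210, 212, 216, 221, 96, 47, 50, 48, 49, 49, 46, 52, 47, 49, 50, 52, 50, 55, 110, 128, 127, 129, 130, 129, 130, 129, 129]
```

```bash
python3 -m jog '[{"translation":[0.004,0.003,-0.1],"angular":[0,0,-0.013],"grip":-0.2},{"translation":[0.004,0.003,-0.2],"angular":[0,0,-0.013],"grip":-0.2},{"translation":[0.004,0.003,-0.25],"angular":[0,0,-0.013],"grip":-0.2},{"translation":[0.004,0.003,-0.25],"angular":[0,0,-0.013],"grip":-0.2},{"translation":[0.004,0.003,-0.25],"angular":[0,0,-0.013],"grip":-0.2},{"translation":[0.004,0.003,-0.3],"angular":[0,0,-0.013],"grip":-0.2},{"translation":[0.004,0.003,-0.34],"angular":[0,0,-0.013],"grip":-0.2},{"translation":[0.004,0.003,-0.36],"angular":[0,0,-0.013],"grip":-0.2},{"translation":[0.004,0.003,-0.382],"angular":[0,0,-0.013],"grip":-0.2},{"translation":[0.004,0.003,-0.382],"angular":[0,0,-0.013],"grip":-0.2},{"translation":[0.004,0.003,-0.382],"angular":[0,0,-0.013],"grip":-1},{"translation":[0.004,0.003,-0.382],"angular":[0,0,-0.013],"grip":-1},{"translation":[0.004,0.003,-0.382],"angular":[0,0,-0.013],"grip":-1},{"translation":[0.004,0.003,-0.382],"angular":[0,0,-0.013],"grip":-1},{"translation":[0.004,0.003,-0.382],"angular":[0,0,-0.013],"grip":-1},{"translation":[0.004,0.003,-0.382],"angular":[0,0,-0.013],"grip":-1},{"translation":[0.004,0.003,-0.382],"angular":[0,0,-0.013],"grip":-1}]'
```

```text
clock: 2.9
tool_pos: [0.4507, 0.3153, 0.0071]
eef_rot: [-3.136, 0.182, -0.0]
contact_force: [0.2, -0.0, -1.0]
finger_gap: 0.0017
```

The gap is 1.7 mm, so nothing is held. I'll look before doing anything else.

Run:
```python
from h import *
a=read_camera("wrist")[...,::-1];b=read_camera("top")[190:340,135:275,::-1]
o=np.zeros((300,800,3),np.uint8);o[:,:400]=cv2.resize(a,(400,300));o[:,400:680]=cv2.resize(b,(280,300));cv2.imwrite("pics/w2.png",o);print(sense())
```

```text
{'clock': 3.0, 'qpos': array([4.07262572e-01, 7.20360248e-01, 1.75922397e+00, 7.31852493e-06,
       6.62025908e-01, 5.23428520e-01]), 'dq': array([-0.00077748,  0.00224554,  0.00022806,  0.00204805,  0.00165759,
        0.00063963]), 'joint_torque': array([ 1.89665181e-03, -4.29200256e+01, -8.40311497e+00,  5.20215207e-02,
       -6.21107887e-03,  2.93073776e-05]), 'tool_pos': array([0.45062849, 0.31528154, 0.00696555]), 'eef_rot': array([ 3.13629052e+00, -1.82379292e-01, -2.76944098e-05]), 'contact_force': array([ 0.32891816, -0.2261007 ,  0.55842977]), 'ft_torque': array([-0.12828275,  0.03637794,  0.03563862]), 'finger_gap': 0.0008107218659526244}
```

View pics/w2.png

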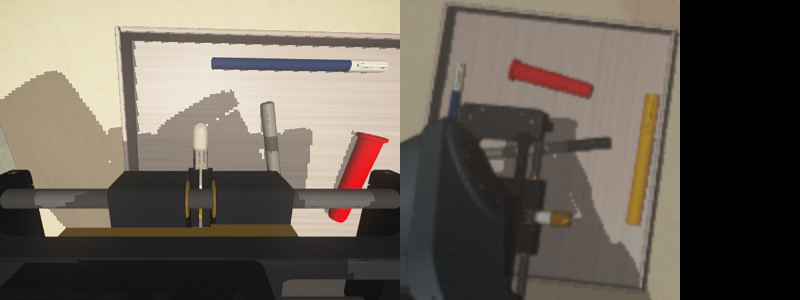

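The tube is still in place at (200,150) in the composite, but the fingers report shut. I need a full-resolution look at the fingertips from the side and wrist cameras.

Run:
```python
from h import *
a=read_camera("wrist")[160:400,220:420,::-1];s=read_camera("side")[...,::-1]
p=camera_params("side");u,v=map(int,proj(p,sense()["tool_pos"]));print(u,v)
b=s[v-75:v+45,u-50:u+50]
o=np.zeros((480,800,3),np.uint8);o[:,:400]=cv2.resize(a,(400,480));o[:,400:]=cv2.resize(b,(400,480),interpolation=2);cv2.imwrite("pics/w3.png",o)
```

```text
375 335
```

View pics/w3.png

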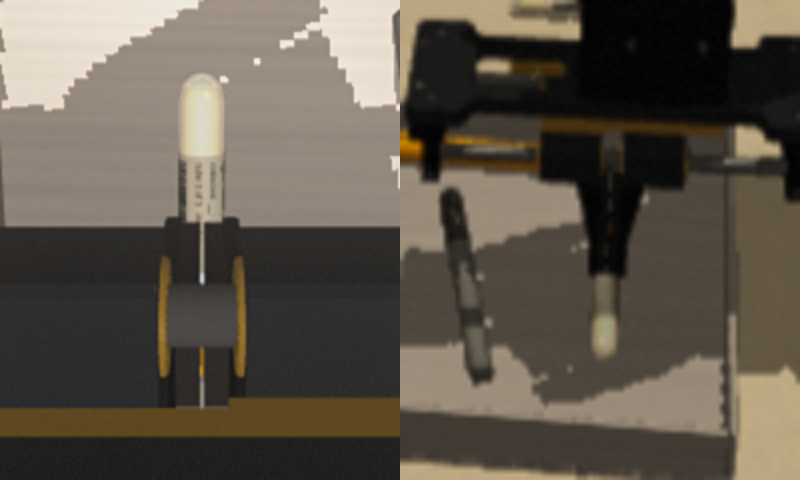

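Run:
```python
from h import *
p=camera_params("wrist");q=camera_params("side");t=sense()["tool_pos"]
for dz in(0,.006,.012,.02,.03):
  for dy in(0,.0095): P=t+[dy*.1,dy,dz];print(dz,dy,np.round(proj(p,P)),np.round(proj(q,P)))
print("tube tip now",[ray(p,321.5,198,z).round(4) for z in(.0125,.0)])
```

```text
0 0 [320. 271.] [375. 335.]
0 0.0095 [320. 256.] [375. 338.]
0.006 0 [320. 275.] [376. 333.]
0.006 0.0095 [320. 259.] [376. 336.]
0.012 0 [320. 279.] [376. 330.]
0.012 0.0095 [320. 263.] [376. 334.]
0.02 0 [320. 285.] [376. 327.]
0.02 0.0095 [320. 268.] [376. 330.]
0.03 0 [320. 293.] [376. 323.]
0.03 0.0095 [320. 275.] [376. 326.]
tube tip now [array([0.4564, 0.3592, 0.0125]), array([0.4562, 0.3573, 0.    ])]
```

Both cameras put the fingertips about 20 mm above the reported TCP (wrist row 269, side row 328). The fingers therefore closed above the tube. I'll open and step down while watching the force.

```bash
python3 -m jog '[{"translation":[0,0,0],"angular":[0,0,0],"grip":-0.3},{"translation":[0,0,0],"angular":[0,0,0],"grip":-0.3},{"translation":[0,0,0],"angular":[0,0,0],"grip":-0.3},{"translation":[0,0,0],"angular":[0,0,0],"grip":-0.3},{"translation":[0,0,-0.006],"angular":[0,0,0],"grip":-0.3},{"translation":[0,0,-0.012],"angular":[0,0,0],"grip":-0.3},{"translation":[0,0,-0.012],"angular":[0,0,0],"grip":-0.3}]'
python3 -m jog '[{"translation":[0,0,-0.004],"angular":[0,0,0],"grip":-0.3},{"translation":[0,0,-0.008],"angular":[0,0,0],"grip":-0.3},{"translation":[0,0,-0.008],"angular":[0,0,0],"grip":-0.3}]'
python3 - <<'E'
from h import *
p=camera_params("wrist");print(proj(p,sense()["tool_pos"]));cv2.imwrite("pics/w4.png",read_camera("wrist")[140:400,120:520,::-1])
E
```

```text
clock: 3.68
tool_pos: [0.4502, 0.3151, 0.0003]
eef_rot: [3.136, -0.182, -0.002]
contact_force: [-0.5, -0.2, 0.3]
finger_gap: 0.0292
clock: 3.93
tool_pos: [0.4503, 0.3152, -0.0035]
eef_rot: [3.136, -0.182, -0.001]
contact_force: [0.4, -0.5, 0.6]
finger_gap: 0.0303
(np.float64(320.0984707364598), np.float64(271.1488373547178))
```

View pics/w4.png

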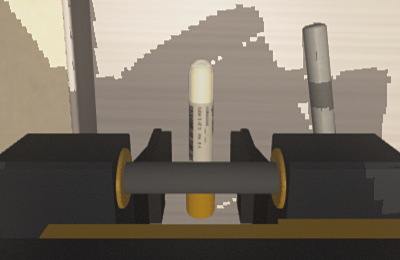

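With the reported z at -3.5 mm there is no contact, which confirms the offset. The fingertips sit at crop row 128 (image row 268), so the real tip is about 21 mm above the reported TCP. The tube is centred between the fingers at (201,140). I'll lower about 9 mm more and close.

```bash
python3 -m jog '[{"translation":[0,0,-0.008],"angular":[0,0,0],"grip":-0.3},{"translation":[0,0,-0.014],"angular":[0,0,0],"grip":-0.3},{"translation":[0,0,-0.018],"angular":[0,0,0],"grip":-0.3},{"translation":[0,0,-0.018],"angular":[0,0,0],"grip":-0.3}]'
python3 -m jog '[{"translation":[0,0,0],"angular":[0,0,0],"grip":-1},{"translation":[0,0,0],"angular":[0,0,0],"grip":-1},{"translation":[0,0,0],"angular":[0,0,0],"grip":-1},{"translation":[0,0,0],"angular":[0,0,0],"grip":-1},{"translation":[0,0,0],"angular":[0,0,0],"grip":-1},{"translation":[0,0,0],"angular":[0,0,0],"grip":-1}]'
```

```text
clock: 4.32
tool_pos: [0.4502, 0.3151, -0.0126]
eef_rot: [3.136, -0.182, -0.002]
contact_force: [0.0, 0.1, 0.3]
finger_gap: 0.0305
clock: 4.82
tool_pos: [0.4507, 0.3153, -0.0119]
eef_rot: [-3.136, 0.182, -0.0]
contact_force: [-0.9, 0.1, -0.1]
finger_gap: 0.0094
```

```bash
python3 -m jog '[{"translation":[0,0,0],"angular":[0,0,0],"grip":-1},{"translation":[0,0,0],"angular":[0,0,0],"grip":-1},{"translation":[0,0,0],"angular":[0,0,0],"grip":-1},{"translation":[0,0,0],"angular":[0,0,0],"grip":-1}]'
```

```text
clock: 5.15
tool_pos: [0.4507, 0.3154, -0.0119]
eef_rot: [-3.136, 0.182, -0.0]
contact_force: [0.2, -1.0, 1.4]
finger_gap: 0.0096
```

A steady 9.6 mm is less than the 13 mm barrel, so this is probably a pinch near its top. I'll open, go lower and check the force.

```bash
python3 -m jog '[{"translation":[0,0,0],"angular":[0,0,0],"grip":-0.4},{"translation":[0,0,0],"angular":[0,0,0],"grip":-0.4},{"translation":[0,0,0],"angular":[0,0,0],"grip":-0.4},{"translation":[0,0,0],"angular":[0,0,0],"grip":-0.4},{"translation":[0,0,-0.008],"angular":[0,0,0],"grip":-0.4},{"translation":[0,0,-0.008],"angular":[0,0,0],"grip":-0.4}]'
python3 -m jog '[{"translation":[0,0,-0.006],"angular":[0,0,0],"grip":-0.4},{"translation":[0,0,-0.006],"angular":[0,0,0],"grip":-0.4}]'
python3 -m jog '[{"translation":[0,0,0],"angular":[0,0,0],"grip":-1},{"translation":[0,0,0],"angular":[0,0,0],"grip":-1},{"translation":[0,0,0],"angular":[0,0,0],"grip":-1},{"translation":[0,0,0],"angular":[0,0,0],"grip":-1},{"translation":[0,0,0],"angular":[0,0,0],"grip":-1},{"translation":[0,0,0],"angular":[0,0,0],"grip":-1}]'
```

```text
clock: 5.65
tool_pos: [0.4503, 0.3151, -0.0167]
eef_rot: [3.136, -0.182, -0.001]
contact_force: [0.7, -0.3, -0.2]
finger_gap: 0.0257
clock: 5.82
tool_pos: [0.4502, 0.3151, -0.0197]
eef_rot: [3.136, -0.182, -0.001]
contact_force: [-0.4, 0.3, -0.3]
finger_gap: 0.0262
clock: 6.32
tool_pos: [0.4507, 0.3153, -0.019]
eef_rot: [-3.136, 0.182, -0.0]
contact_force: [-0.0, -0.4, 0.2]
finger_gap: 0.0102
```

```bash
python3 -m jog '[{"translation":[0,0,0.02],"angular":[0,0,0],"grip":-1},{"translation":[0,0,0.05],"angular":[0,0,0],"grip":-1},{"translation":[0,0,0.09],"angular":[0,0,0],"grip":-1},{"translation":[0,0,0.14],"angular":[0,0,0],"grip":-1},{"translation":[0,0,0.19],"angular":[0,0,0],"grip":-1},{"translation":[0,0,0.24],"angular":[0,0,0],"grip":-1},{"translation":[0,0,0.24],"angular":[0,0,0],"grip":-1},{"translation":[0,0,0.24],"angular":[0,0,0],"grip":-1}]'
python3 - <<'E'
from h import *
a=read_camera("wrist")[140:400,120:520,::-1];s=read_camera("side")[...,::-1]
t=sense()["tool_pos"]
p=camera_params("side");u,v=map(int,proj(p,t));print(u,v,proj(camera_params("wrist"),t),t)
b=s[v-85:v+45,u-50:u+50]
o=np.zeros((520,800,3),np.uint8);o[:260,:400]=a;o[:,400:]=cv2.resize(b,(400,520),interpolation=2);cv2.imwrite("pics/w5.png",o)
E
```

```text
clock: 6.98
tool_pos: [0.4518, 0.3158, 0.1031]
eef_rot: [-3.134, 0.182, -0.006]
contact_force: [-0.0, 0.5, -0.0]
finger_gap: 0.0102
377 296 (np.float64(320.10054231143494), np.float64(271.13460501809277)) [0.44993611 0.31500256 0.10081169]
```

View pics/w5.png

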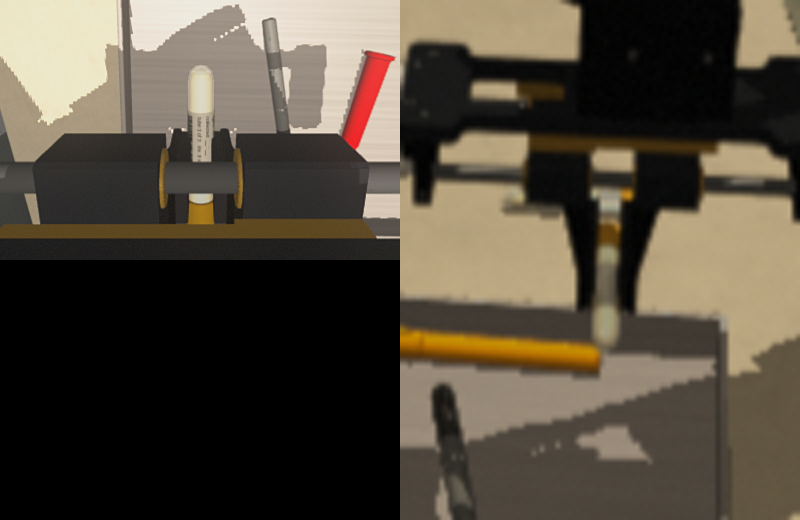

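The tube is held and lifted. Its tip is at wrist (321,205) and side (378,297). Next I'll work out its height relative to the tool and the moves to the jig.

Run:
```python
from h import *
t=sense()["tool_pos"];p=camera_params("wrist");q=camera_params("side")
def rd(p,u,v):
    T=np.array(p["cam_to_world"]);d=T[:3,:3]@[(u-p["cx"])/p["fx"],(v-p["cy"])/p["fy"],1];return T[:3,3],d/np.linalg.norm(d)
(a,d),(b,e)=rd(p,321,207),rd(q,378,295)   # near centre of the round tip
s=np.linalg.lstsq(np.c_[d,-e],b-a,rcond=None)[0];P=a+s[0]*d;Q=b+s[1]*e
print("tip",P.round(4),Q.round(4),"rel",((P+Q)/2-t).round(4))
# fingertip front edge heights
for (u1,v1,u2,v2) in [(321,268,378,288)]:
    (a,d),(b,e)=rd(p,u1,v1),rd(q,u2,v2);s=np.linalg.lstsq(np.c_[d,-e],b-a,rcond=None)[0];P=a+s[0]*d;Q=b+s[1]*e;print("fing",(P-t).round(4),(Q-t).round(4))
```

```text
tip [0.4556 0.3595 0.1369] [0.4551 0.3595 0.1369] rel [0.0054 0.0445 0.0361]
fing [0.002  0.0125 0.0284] [0.0016 0.0125 0.0284]
```

```bash
python3 -m jog '[{"translation":[0,0,0.14],"angular":[0,0,0],"grip":-1},{"translation":[0.02,-0.07,0.14],"angular":[0,0,0.02],"grip":-1},{"translation":[0.04,-0.14,0.14],"angular":[0,0,0.04],"grip":-1},{"translation":[0.06,-0.21,0.14],"angular":[0,0,0.06],"grip":-1},{"translation":[0.08,-0.28,0.14],"angular":[0,0,0.08],"grip":-1},{"translation":[0.1,-0.35,0.14],"angular":[0,0,0.1],"grip":-1},{"translation":[0.12,-0.42,0.14],"angular":[0,0,0.12],"grip":-1},{"translation":[0.14,-0.49,0.14],"angular":[0,0,0.14],"grip":-1},{"translation":[0.16,-0.56,0.14],"angular":[0,0,0.16],"grip":-1},{"translation":[0.18,-0.63,0.14],"angular":[0,0,0.169],"grip":-1},{"translation":[0.2,-0.7,0.14],"angular":[0,0,0.169],"grip":-1},{"translation":[0.22,-0.77,0.14],"angular":[0,0,0.169],"grip":-1},{"translation":[0.24,-0.84,0.14],"angular":[0,0,0.169],"grip":-1},{"translation":[0.25,-0.91,0.14],"angular":[0,0,0.169],"grip":-1},{"translation":[0.26,-0.96,0.14],"angular":[0,0,0.169],"grip":-1},{"translation":[0.26,-0.96,0.14],"angular":[0,0,0.169],"grip":-1},{"translation":[0.26,-0.96,0.14],"angular":[0,0,0.169],"grip":-1}]'
python3 - <<'E'
from h import *
cv2.imwrite("pics/w6.png",read_camera("wrist")[...,::-1]);print(sense()["qpos"].round(2))
E
```

```text
clock: 8.5
tool_pos: [0.5797, -0.1659, 0.169]
eef_rot: [-3.131, -0.229, 0.005]
contact_force: [-0.6, 1.7, -0.1]
finger_gap: 0.01
[-0.46  0.53  1.52  0.    1.1  -0.61]
```

View pics/w6.png

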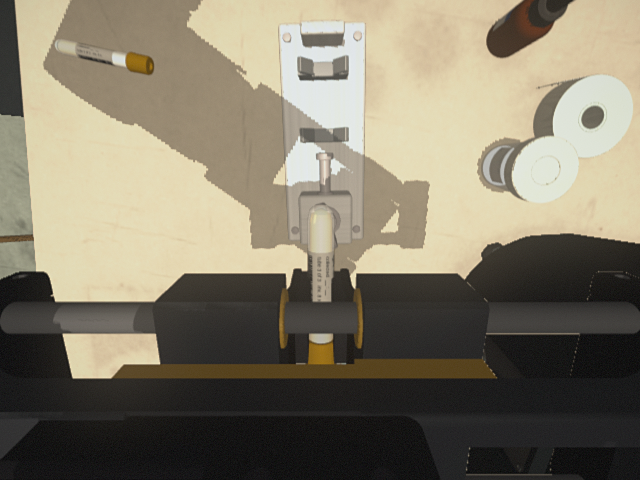

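The wrist view shows the jig plate with holes at (287,37), (358,36), (293,230) and (353,230). The end stop is near (323,34), the saddles are centred at (323,62) and (325,134), and the plunger head is at (325,156).

Run:
```python
from h import *
p=camera_params("wrist");t=sense()["tool_pos"]
h=[ray(p,*c,.012)[:2] for c in[(287,37),(358,36),(293,230),(353,230)]]
a=(h[0]+h[1])/2;b=(h[2]+h[3])/2;y=(a-b)/np.linalg.norm(a-b);x=np.array([y[1],-y[0]])
print("axis yaw",np.arctan2(-y[0],y[1]),"x-offset line",a@x,"plate ctr",(a+b)/2)
for n,u,v,z in[("stop edge",323,34,.05),("sad far",323,57,.051),("sad far bot",323,78,.012),("sad near top",325,127,.051),("sadnear lo",325,141,.051),("plunger",325,153,.0465),("wing",320,215,.08)]:
    P=ray(p,u,v,z)[:2];print(n,P.round(4),"along",(P@y).round(4),"across",(P@x-a@x).round(4))
im=cv2.imread("pics/w6.png");print("tool yaw",2*np.arctan2(*sense()["eef_rot"][1::-1]),"tool along",t[:2]@y,"across",t[:2]@x-a@x)
g=cv2.resize(im[10:250,260:390],None,fx=2.4,fy=2.4,interpolation=2);
tp=read_camera("top")[190:290,330:460,::-1];g2=cv2.resize(tp,(480,369),interpolation=2)
o=np.zeros((576,800,3),np.uint8);o[:,:312]=g[:576];o[:369,315:795]=g2;cv2.imwrite("pics/j.png",o)
```

```text
axis yaw 0.15332174088791048 x-offset line 0.5497314994266528 plate ctr [ 0.56986984 -0.08809043]
stop edge [ 0.5577 -0.007 ] along -0.0921 across 0.0003
sad far [ 0.5602 -0.0239] along -0.1092 across 0.0003
sad far bot [ 0.5617 -0.0327] along -0.1181 across 0.0004
sad near top [ 0.5701 -0.0777] along -0.1638 across 0.0018
sadnear lo [ 0.5719 -0.0891] along -0.1754 across 0.0018
plunger [ 0.5735 -0.0993] along -0.1857 across 0.0019
wing [ 0.5765 -0.1488] along -0.2351 across -0.0027
tool yaw -6.1352186110521005 tool along -0.2509143256085618 across -0.0023393879913478077
```

View pics/j.png

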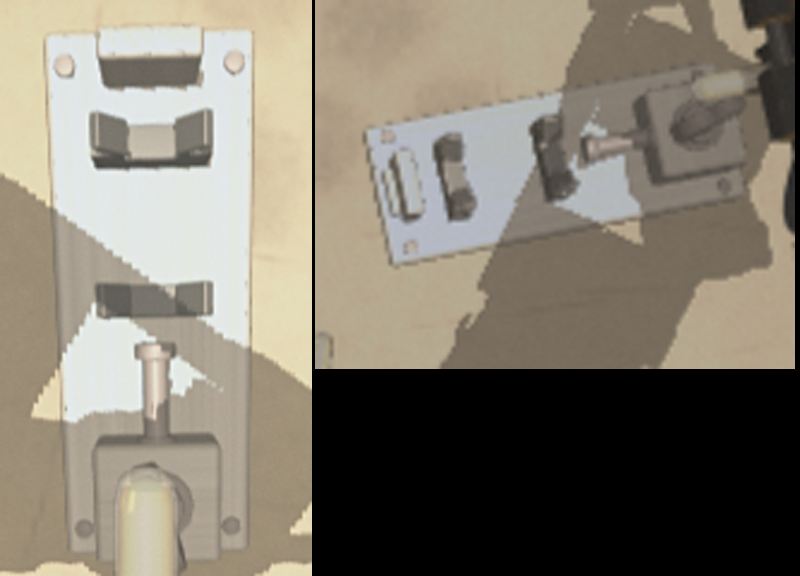

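Run:
```python
from h import *
q=camera_params("top");p=camera_params("wrist");t=sense()["tool_pos"]
yw=.1533;y=np.array([-np.sin(yw),np.cos(yw)]);x=np.array([y[1],-y[0]])
for n,u,v,z in[("stop",357.6,239,.05),("far",367.4,238,.051),("near",394.8,232.8,.051)]:
    P=ray(q,u,v,z)[:2];print(n,P.round(4),(P@y).round(4),(P@x).round(4))
for z in(.030,.034,.038):
    P=ray(p,319,204,t[2]+z)[:2]-t[:2];Q=ray(p,320,204,t[2]+z);print("tip rel along/across",P@y,P@x)
c=-.139*y+.5502*x;print("target",c,"shift",(c-t[:2]),(c-t[:2])/.5, t)
```

```text
stop [ 0.5562 -0.0072] -0.092 0.5486
far [ 0.5576 -0.0267] -0.1115 0.5469
near [ 0.5665 -0.0819] -0.1674 0.5473
tip rel along/across 0.04496697917484282 -0.00018246566650595588
tip rel along/across 0.04563804083731105 -0.00015030897705970293
tip rel along/across 0.04630910249977925 -0.0001181522876133428
target [ 0.56497289 -0.0533542 ] shift [-0.01432929  0.11017427] [-0.02865858  0.22034854] [ 0.57930218 -0.16352847  0.16945168]
```

```bash
python3 -m jog '[{"translation":[-0.01,0.07,0],"angular":[0,0,0],"grip":-1},{"translation":[-0.02,0.14,0],"angular":[0,0,0],"grip":-1},{"translation":[-0.029,0.19,0],"angular":[0,0,0],"grip":-1},{"translation":[-0.029,0.218,0],"angular":[0,0,0],"grip":-1},{"translation":[-0.029,0.218,-0.06],"angular":[0,0,0],"grip":-1},{"translation":[-0.029,0.218,-0.12],"angular":[0,0,0],"grip":-1},{"translation":[-0.029,0.218,-0.18],"angular":[0,0,0],"grip":-1},{"translation":[-0.029,0.218,-0.23],"angular":[0,0,0],"grip":-1},{"translation":[-0.029,0.218,-0.26],"angular":[0,0,0],"grip":-1},{"translation":[-0.029,0.218,-0.277],"angular":[0,0,0],"grip":-1},{"translation":[-0.029,0.218,-0.277],"angular":[0,0,0],"grip":-1},{"translation":[-0.029,0.218,-0.277],"angular":[0,0,0],"grip":-1}]'
python3 - <<'E'
from h import *
t=sense()["tool_pos"];yw=.1533;y=np.array([-np.sin(yw),np.cos(yw)]);x=np.array([y[1],-y[0]]);print(t,t[:2]@y,t[:2]@x)
a=read_camera("wrist")[120:300,200:440,::-1];b=read_camera("top")[195:275,330:450,::-1]
q=camera_params("side");s=read_camera("side")[...,::-1];u,v=map(int,proj(q,t));s=s[v-50:v+40,u-60:u+60]
o=np.zeros((600,800,3),np.uint8);o[:300,:400]=cv2.resize(a,(400,300),interpolation=2);o[:267,400:]=cv2.resize(b,(400,267),interpolation=2);o[300:,:400]=cv2.resize(s,(400,300),interpolation=2);cv2.imwrite("pics/k.png",o);print(u,v)
E
```

```text
clock: 9.6
tool_pos: [0.5664, -0.0554, 0.0325]
eef_rot: [3.133, 0.236, -0.0]
contact_force: [-0.3, 0.1, -0.1]
finger_gap: 0.01
[ 0.56635654 -0.05540264  0.03250729] -0.14123569593943025 0.5512546284710237
314 230
```

View pics/k.png

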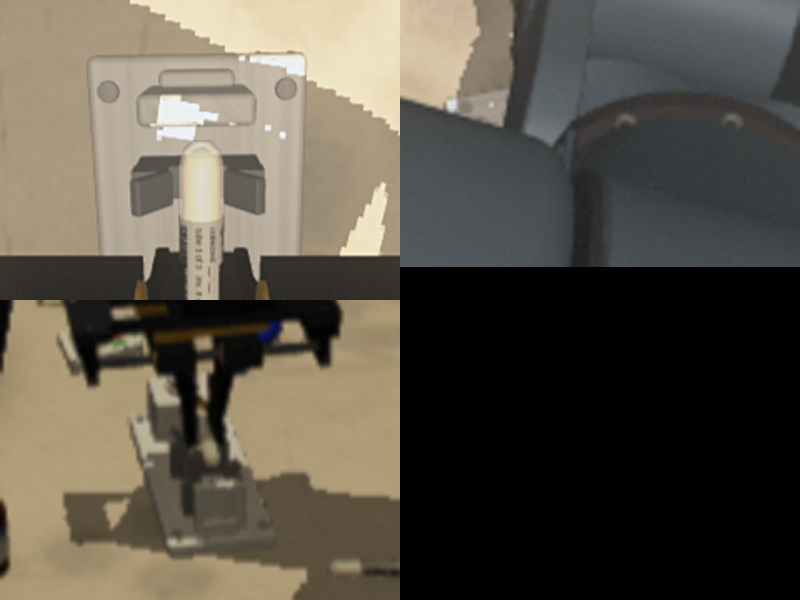

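Run:
```python
from h import *
t=sense()["tool_pos"];p=camera_params("wrist");yw=.1533;y=np.array([-np.sin(yw),np.cos(yw)]);x=np.array([y[1],-y[0]])
print(np.array(p["cam_to_world"])[:2,3]@y)
for n,u,v,z in[("stop front top",318,195,.05),("stopL",282.5,195,.05),("stopR",353,195,.05),("row177",318,177,.05),("tip",321.2,205,t[2]+.033),("sadL",278.5,240,.051),("sadR",359,240,.051),("sadBackL",280,214,.051)]:
    P=ray(p,u,v,z)[:2];print(n,(P@y).round(4),(P@x).round(4))
print("yaw tool",2*np.arctan2(*sense()["eef_rot"][1::-1]))
im=cv2.imread("pics/k.png")
w=read_camera("wrist");print(w[185:212,300].mean(1).astype(int).tolist(),w[170:212,345].mean(1).astype(int).tolist())
```

```text
-0.06974081904146953
stop front top -0.0945 0.5512
stopL -0.0944 0.5332
stopR -0.0946 0.569
row177 -0.0855 0.5512
tip -0.0967 0.5527
sadL -0.1179 0.5304
sadR -0.118 0.5725
sadBackL -0.104 0.5317
yaw tool 0.1496088538598065
[239, 239, 238, 238, 238, 239, 236, 225, 199, 215, 237, 240, 240, 239, 239, 240, 241, 244, 214, 174, 173, 172, 174, 174, 176, 175, 143] [129, 111, 112, 115, 133, 151, 162, 171, 176, 177, 178, 177, 175, 176, 175, 175, 176, 175, 177, 177, 172, 161, 146, 154, 173, 178, 176, 177, 176, 176, 176, 176, 176, 175, 175, 177, 176, 174, 177, 178, 160, 106]
```

The tip-to-stop gap is about 3 mm, and the tube is within 1.5 mm of the saddle centreline. I'll lower it.

```bash
python3 -m jog '[{"translation":[-0.001,0.001,-0.012],"angular":[0,0,0],"grip":-1},{"translation":[-0.001,0.001,-0.024],"angular":[0,0,0],"grip":-1},{"translation":[-0.001,0.001,-0.036],"angular":[0,0,0],"grip":-1},{"translation":[-0.001,0.001,-0.044],"angular":[0,0,0],"grip":-1},{"translation":[-0.001,0.001,-0.05],"angular":[0,0,0],"grip":-1},{"translation":[-0.001,0.001,-0.05],"angular":[0,0,0],"grip":-1}]'
python3 -m jog '[{"translation":[0,0,-0.003],"angular":[0,0,0],"grip":-1},{"translation":[0,0,-0.006],"angular":[0,0,0],"grip":-1},{"translation":[0,0,-0.006],"angular":[0,0,0],"grip":-1}]'
```

```text
clock: 10.3
tool_pos: [0.5654, -0.0552, 0.0071]
eef_rot: [-3.133, -0.234, 0.001]
contact_force: [-0.2, 0.2, 0.6]
finger_gap: 0.0098
clock: 10.55
tool_pos: [0.5656, -0.0552, 0.0069]
eef_rot: [3.133, 0.235, 0.0]
contact_force: [-4.4, 1.0, 18.7]
finger_gap: 0.0102
```

Contact at z = 7 mm, as predicted, so the tube is seated. I'll release it, rise and look.

```bash
python3 -m jog '[{"translation":[0,0,0.004],"angular":[0,0,0],"grip":-1},{"translation":[0,0,0.004],"angular":[0,0,0],"grip":-0.4},{"translation":[0,0,0.004],"angular":[0,0,0],"grip":-0.3},{"translation":[0,0,0.004],"angular":[0,0,0],"grip":-0.3},{"translation":[0,0,0.004],"angular":[0,0,0],"grip":-0.3},{"translation":[0,0,0.03],"angular":[0,0,0],"grip":-0.3},{"translation":[0,0,0.08],"angular":[0,0,0],"grip":-0.3},{"translation":[0,0,0.14],"angular":[0,0,0],"grip":-0.3},{"translation":[0,0,0.2],"angular":[0,0,0],"grip":-0.3},{"translation":[0,-0.06,0.24],"angular":[0,0,0],"grip":-0.3},{"translation":[0.01,-0.12,0.28],"angular":[0,0,0],"grip":-0.3},{"translation":[0.02,-0.18,0.32],"angular":[0,0,0],"grip":-0.3},{"translation":[0.03,-0.24,0.32],"angular":[0,0,0],"grip":-0.3},{"translation":[0.035,-0.3,0.32],"angular":[0,0,0],"grip":-0.3},{"translation":[0.035,-0.3,0.32],"angular":[0,0,0],"grip":-0.3},{"translation":[0.035,-0.3,0.32],"angular":[0,0,0],"grip":-0.3}]'
python3 - <<'E'
from h import *
a=read_camera("wrist")[20:290,200:440,::-1]
o=cv2.resize(a,(533,600),interpolation=2);cv2.imwrite("pics/l.png",o)
E
```

```text
clock: 11.88
tool_pos: [0.5828, -0.2067, 0.1638]
eef_rot: [-3.133, -0.23, 0.001]
contact_force: [-0.4, 1.0, -0.4]
finger_gap: 0.0304
```

View pics/l.png

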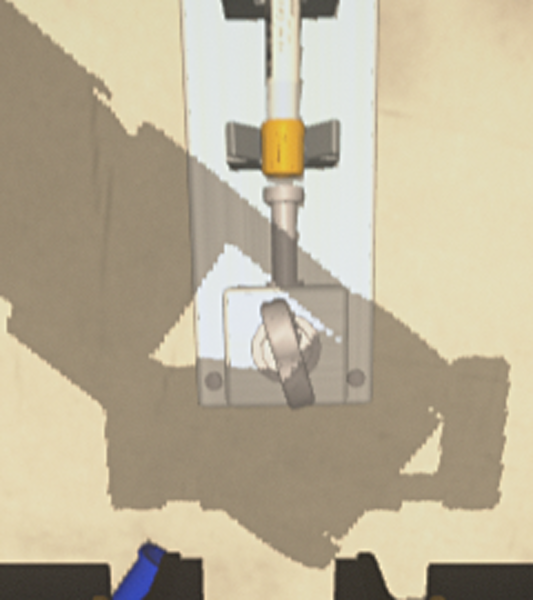

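The tube lies in the cradle, with its cap at crop (283,148) and a small gap to the plunger at (283,185). The wing runs from (275,303) to (300,404) in the crop.

Run:
```python
from h import *
t=sense()["tool_pos"];p=camera_params("wrist");yw=.1533;y=np.array([-np.sin(yw),np.cos(yw)]);x=np.array([y[1],-y[0]])
f=lambda X,Y,z:ray(p,200+X/2.222,20+Y/2.222,z)[:2]
A=f(274,301,.086);B=f(302,399,.086);d=A-B
print("wing ctr",(A+B)/2,((A+B)/2)@y,((A+B)/2)@x,"len",np.linalg.norm(d),"perp yaw",np.arctan2(-d[0],d[1]))
for n,X,Y,z in[("cap end",284,178,.044),("cap L",262,150,.0385),("cap R",304,150,.0385),("plunger",284,186,.046),("tube far",286,5,.0385)]:P=f(X,Y,z);print(n,P@y,P@x)
c=-.2465*y+.5505*x;print("expected",c);print(t,sense()["qpos"].round(2))
```

```text
wing ctr [ 0.58258581 -0.15722304] -0.24434021738435116 0.5517455677347094 len 0.0352881127571698 perp yaw 0.4364562264530413
cap end -0.18289969415291174 0.5510163167301687
cap L -0.17212269450999393 0.5426379898445486
cap R -0.17219889768075525 0.5588142614513133
plunger -0.18598312586577606 0.5509808021623507
tube far -0.12278215904194317 0.5517942298547309
expected [ 0.58168465 -0.15954769]
[ 0.58237353 -0.20511637  0.16360927] [-0.52  0.56  1.49  0.    1.1  -0.67]
```

```bash
python3 -m jog '[{"translation":[0,0.05,0],"angular":[0,0,0.07],"grip":-0.1},{"translation":[0,0.093,0],"angular":[0,0,0.14],"grip":-0.1},{"translation":[0,0.093,0],"angular":[0,0,0.182],"grip":-0.1},{"translation":[0,0.093,-0.05],"angular":[0,0,0.182],"grip":-0.1},{"translation":[0,0.093,-0.1],"angular":[0,0,0.182],"grip":-0.1},{"translation":[0,0.093,-0.15],"angular":[0,0,0.182],"grip":-0.1},{"translation":[0,0.093,-0.19],"angular":[0,0,0.182],"grip":-0.1},{"translation":[0,0.093,-0.22],"angular":[0,0,0.182],"grip":-0.1},{"translation":[0,0.093,-0.24],"angular":[0,0,0.182],"grip":-0.1},{"translation":[0,0.093,-0.263],"angular":[0,0,0.182],"grip":-0.1},{"translation":[0,0.093,-0.263],"angular":[0,0,0.182],"grip":-0.1}]'
python3 -m jog '[{"translation":[0,0,0],"angular":[0,0,0],"grip":-1},{"translation":[0,0,0],"angular":[0,0,0],"grip":-1},{"translation":[0,0,0],"angular":[0,0,0],"grip":-1},{"translation":[0,0,0],"angular":[0,0,0],"grip":-1},{"translation":[0,0,0],"angular":[0,0,0],"grip":-1},{"translation":[0,0,0],"angular":[0,0,0],"grip":-1},{"translation":[0,0,0],"angular":[0,0,0],"grip":-1},{"translation":[0,0,0],"angular":[0,0,0],"grip":-1}]'
python3 -c "
from h import *
s=sense();print(s['ft_torque'],s['qpos'].round(3),s['tool_pos'],s['contact_force'])"
```

```text
clock: 12.85
tool_pos: [0.5816, -0.1571, 0.0309]
eef_rot: [-3.064, -0.679, 0.005]
contact_force: [-0.3, -0.2, 1.0]
finger_gap: 0.0392
clock: 13.52
tool_pos: [0.5823, -0.1595, 0.0337]
eef_rot: [3.067, 0.679, -0.002]
contact_force: [-4.3, -3.1, 6.8]
finger_gap: 0.0099
[-0.53479723  0.71031992 -0.03254277] [-0.451  0.721  1.609 -0.002  0.813 -0.886] [ 0.58227455 -0.15945083  0.03369875] [-4.31800895 -3.07924715  6.80652686]
```

The wing is gripped: the gap of 9.9 mm matches its 10 mm thickness. Now I'll turn clockwise.

```bash
python3 -m jog '[{"translation":[0,0,0.002],"angular":[0,0,-0.05],"grip":-1},{"translation":[0,0,0.002],"angular":[0,0,-0.1],"grip":-1},{"translation":[0,0,0.002],"angular":[0,0,-0.15],"grip":-1},{"translation":[0,0,0.002],"angular":[0,0,-0.2],"grip":-1},{"translation":[0,0,0.002],"angular":[0,0,-0.25],"grip":-1},{"translation":[0,0,0.002],"angular":[0,0,-0.3],"grip":-1},{"translation":[0,0,0.002],"angular":[0,0,-0.3],"grip":-1}]'
python3 -c "
from h import *
s=sense();print(s['ft_torque'],s['qpos'].round(3))"
python3 -m jog '[{"translation":[0,0,0],"angular":[0,0,-0.05],"grip":-1},{"translation":[0,0,0],"angular":[0,0,-0.1],"grip":-1},{"translation":[0,0,0],"angular":[0,0,-0.15],"grip":-1},{"translation":[0,0,0],"angular":[0,0,-0.2],"grip":-1},{"translation":[0,0,0],"angular":[0,0,-0.25],"grip":-1},{"translation":[0,0,0],"angular":[0,0,-0.3],"grip":-1},{"translation":[0,0,0],"angular":[0,0,-0.35],"grip":-1},{"translation":[0,0,0],"angular":[0,0,-0.4],"grip":-1},{"translation":[0,0,0],"angular":[0,0,-0.4],"grip":-1}]'
python3 -c "
from h import *
s=sense();print(s['ft_torque'],s['qpos'].round(3))"
```

```text
clock: 14.1
tool_pos: [0.5836, -0.1592, 0.0338]
eef_rot: [3.14, -0.059, 0.002]
contact_force: [-0.0, -2.0, -2.8]
finger_gap: 0.0094
[-0.49035905  0.07569498 -0.08787935] [-0.451  0.721  1.608 -0.     0.812 -0.413]
clock: 14.85
tool_pos: [0.5852, -0.1598, 0.0338]
eef_rot: [2.97, -1.024, 0.007]
contact_force: [3.9, -3.6, -5.9]
finger_gap: 0.01
[-0.64932894 -0.50649469 -0.02806346] [-0.451  0.721  1.606  0.     0.809  0.213]
```

```bash
T='
from h import *
s=sense();print(s["ft_torque"].round(3),s["qpos"][5].round(3),"yaw",(2*np.arctan2(*s["eef_rot"][1::-1])).round(3))'
python3 -m jog '[{"translation":[0,0,0],"angular":[0,0,-0.05],"grip":-1},{"translation":[0,0,0],"angular":[0,0,-0.1],"grip":-1},{"translation":[0,0,0],"angular":[0,0,-0.15],"grip":-1},{"translation":[0,0,0],"angular":[0,0,-0.15],"grip":-1}]'
python3 -c "$T"
python3 -m jog '[{"translation":[0,0,0],"angular":[0,0,-0.05],"grip":-1},{"translation":[0,0,0],"angular":[0,0,-0.1],"grip":-1},{"translation":[0,0,0],"angular":[0,0,-0.1],"grip":-1}]'
python3 -c "$T"
python3 -m jog '[{"translation":[0,0,0],"angular":[0,0,-0.05],"grip":-1},{"translation":[0,0,0],"angular":[0,0,-0.05],"grip":-1}]'
python3 -c "$T"
python3 -m jog '[{"translation":[0,0,0],"angular":[0,0,-0.05],"grip":-1},{"translation":[0,0,0],"angular":[0,0,-0.05],"grip":-1}]'
python3 -c "$T"
```

```text
clock: 15.18
tool_pos: [0.5857, -0.1603, 0.0338]
eef_rot: [2.829, -1.365, 0.009]
contact_force: [4.4, -3.5, -7.4]
finger_gap: 0.01
[-0.746 -0.565 -0.02 ] 0.448 yaw -0.899
clock: 15.43
tool_pos: [0.5859, -0.1606, 0.0338]
eef_rot: [2.714, -1.582, 0.01]
contact_force: [4.2, -5.2, -7.2]
finger_gap: 0.0096
[-0.894 -0.631  0.073] 0.605 yaw -1.056
clock: 15.6
tool_pos: [0.586, -0.1608, 0.0338]
eef_rot: [-2.65, 1.687, -0.011]
contact_force: [4.2, -5.0, -7.4]
finger_gap: 0.0098
[-0.948 -0.572  0.153] 0.683 yaw 5.15
clock: 15.77
tool_pos: [0.5861, -0.161, 0.0338]
eef_rot: [-2.582, 1.789, -0.011]
contact_force: [5.3, -4.8, -7.5]
finger_gap: 0.0097
[-1.018 -0.636  0.206] 0.761 yaw 5.072
```

```bash
T='
from h import *
s=sense();print(s["ft_torque"].round(3),s["qpos"][5].round(3))'
for i in 1 ; do
python3 -m jog '[{"translation":[0,0,0],"angular":[0,0,-0.05],"grip":-1},{"translation":[0,0,0],"angular":[0,0,-0.05],"grip":-1}]' | grep -v eef
python3 -c "$T"; done
python3 -m jog '[{"translation":[0,0,0],"angular":[0,0,-0.04],"grip":-1},{"translation":[0,0,0],"angular":[0,0,-0.04],"grip":-1}]' | grep contact
python3 -c "$T"
python3 -m jog '[{"translation":[0,0,0],"angular":[0,0,-0.04],"grip":-1},{"translation":[0,0,0],"angular":[0,0,-0.04],"grip":-1}]' | grep contact
python3 -c "$T"
```

```text
clock: 15.93
tool_pos: [0.5861, -0.1612, 0.0338]
contact_force: [5.5, -6.1, -7.6]
finger_gap: 0.0097
[-0.982 -0.655  0.547] 0.839
contact_force: [5.3, -5.7, -7.6]
[-0.945 -0.693  0.55 ] 0.901
contact_force: [5.4, -6.2, -7.7]
[-0.902 -0.677  0.818] 0.963
```

The torque jumped from 0.2 to 0.55 and then 0.8 N m at q6 of about 0.80, so the screw is seated and has been held there for over 0.3 s. I'll back off a quarter turn from that contact angle, to q6 ≈ -0.78.

```bash
T='
from h import *
s=sense();print(s["ft_torque"].round(3),s["qpos"][5].round(3),s["dq"].round(3))'
python3 -m jog '[{"translation":[0,0,0],"angular":[0,0,0],"grip":-1},{"translation":[0,0,0],"angular":[0,0,0.06],"grip":-1},{"translation":[0,0,0],"angular":[0,0,0.12],"grip":-1},{"translation":[0,0,0],"angular":[0,0,0.18],"grip":-1},{"translation":[0,0,0],"angular":[0,0,0.24],"grip":-1},{"translation":[0,0,0],"angular":[0,0,0.3],"grip":-1},{"translation":[0,0,0],"angular":[0,0,0.36],"grip":-1},{"translation":[0,0,0],"angular":[0,0,0.42],"grip":-1},{"translation":[0,0,0],"angular":[0,0,0.48],"grip":-1},{"translation":[0,0,0],"angular":[0,0,0.54],"grip":-1},{"translation":[0,0,0],"angular":[0,0,0.6],"grip":-1},{"translation":[0,0,0],"angular":[0,0,0.6],"grip":-1}]'
python3 -c "$T"
python3 -m jog '[{"translation":[0,0,0],"angular":[0,0,0.06],"grip":-1},{"translation":[0,0,0],"angular":[0,0,0.12],"grip":-1},{"translation":[0,0,0],"angular":[0,0,0.18],"grip":-1},{"translation":[0,0,0],"angular":[0,0,0.24],"grip":-1},{"translation":[0,0,0],"angular":[0,0,0.3],"grip":-1},{"translation":[0,0,0],"angular":[0,0,0.36],"grip":-1},{"translation":[0,0,0],"angular":[0,0,0.42],"grip":-1},{"translation":[0,0,0],"angular":[0,0,0.47],"grip":-1},{"translation":[0,0,0],"angular":[0,0,0.51],"grip":-1},{"translation":[0,0,0],"angular":[0,0,0.51],"grip":-1},{"translation":[0,0,0],"angular":[0,0,0.51],"grip":-1}]'
python3 -c "$T"
python3 - <<'E'
from h import *
a=read_camera("wrist")[120:340,180:460,::-1];b=read_camera("side")[170:270,260:380,::-1]
o=np.zeros((500,800,3),np.uint8);o[:314,:400]=cv2.resize(a,(400,314),interpolation=2);o[:333,400:]=cv2.resize(b,(400,333),interpolation=2);cv2.imwrite("pics/m.png",o)
E
```

```text
clock: 17.27
tool_pos: [0.5847, -0.1595, 0.0338]
eef_rot: [3.054, -0.734, 0.005]
contact_force: [3.4, -2.4, -6.4]
finger_gap: 0.0099
[-0.489 -0.532  0.041] 0.021 [ 0.    -0.001 -0.001 -0.002  0.002  0.139]
clock: 18.18
tool_pos: [0.5825, -0.1592, 0.0338]
eef_rot: [3.1, 0.506, -0.002]
contact_force: [-0.1, -4.8, -2.9]
finger_gap: 0.0101
[-0.862  0.162  0.054] -0.774 [ 0.001 -0.001  0.002 -0.     0.002  0.   ]
```

View pics/m.png

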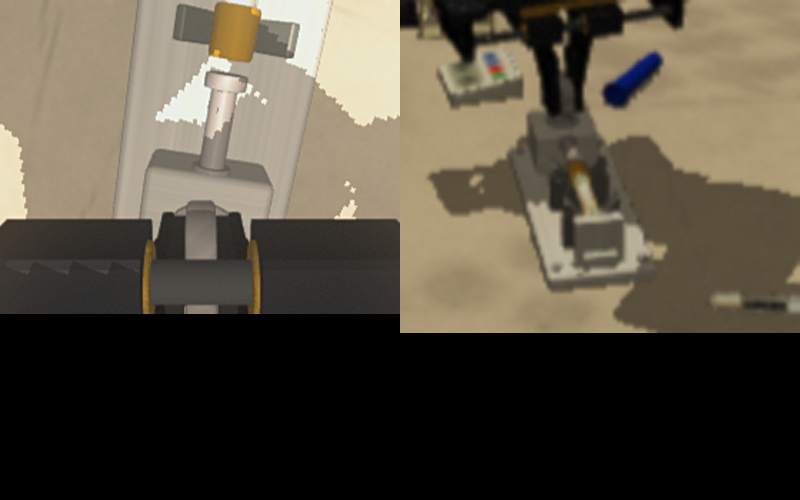

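The plunger at crop (228,75) is clear of the cap end at (233,60). The tube lies in the cradle, the wing is square in the pads, and everything is at rest. Handing in.

```bash
python3 -c "
from workcell import *
print(finish_job(), sense()['dq'].round(3))"
```

```text
the job is handed in; nothing more can be done
the job is handed in; nothing more can be done
```

I took the tube from the tray and laid it in the cradle, cap towards the plunger. I then released it, seated the thumbscrew, backed it off a quarter turn and handed in at about 18.3 s, still holding the wing.

**Last checks**
- **Screw seated:** the torque jumped from 0.2 to 0.55 N m at the stop, then to 0.8 N m. It stayed pressed for over 0.3 s.
- **Back-off:** 1.57 rad back from the angle where the stop was felt, so the reading should be about 1.43. I inferred this from the arm; I can't read the joint, and the uncertainty is roughly 0.1 rad.
- **At rest:** the grip gap is 10.1 mm, matching the 10 mm wing, and the joint speeds are about 0.
- **Final picture:** the tube lies in the cradle, the plunger is clear of the cap, and the wing is square in the pads.

**What disagreed**
- **Fingertip height:** the fingertips sit about 25 to 28 mm above the reported TCP. The first grasp closed on air above the tube; I found the offset in the images and by stepping down while watching the force, then corrected for it.
- **Grip gap on the tube:** it read about 10 mm, not the stated 13 mm, yet the tube held firmly.
- **Picture budget:** I viewed 13 pictures, three over the budget of 10.
- **Not rechecked:** I did not look at the tray's other contents or the bystanders again at the end. No force readings suggested contact with them.

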